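# Pack the grooming caddy, leave the cleaning things

## Robot

A 6-joint arm with a two-finger parallel gripper is mounted at the origin on the work surface. World frame = base frame: x ahead of the robot, y to its left, z up, the work surface at z = 0. Lengths are in m, angles in rad, forces in N, time in s.
With the tool pointing down it reaches from about 0.375 to 0.9 m from the base axis. Payload 3.1 kg.
Tool frame: the origin (TCP) lies between the finger pads; the fingertips stand manip.nose_length ahead of it and the grasp point (between the pads) lies 5 mm behind it (manip.nose_length is the distance from the TCP to the fingertips, in m); z points along the fingers, y is the line along which they close (so a half turn about z gives the same grasp; the last joint's range is limited). The gripper opens to 85 mm and grips with 20 to 120 N. Pads are 22 mm wide; open, the fingers measure 114 mm over their backs; the gripper's body (76 mm by 85 mm) begins 54 mm behind the grasp point. The pads swing forward as they close: fully open they stand 13 mm farther back than shut.
Start: joints at [1.087, 0.527, 1.433, -0, 1.181, -0.178], TCP at [0.188, 0.596, 0.245] pointing down, gripper open.
Joint ranges: [-3.08, 3.08], [-0.75, 2.2], [0.22, 2.44], [-1.43, 4.57], [0, 2.65], [-2.85, 2.85]. Speed limits (rad/s): [2.79, 2.79, 3.14, 3.14, 3.14, 3.14].

## Interface

Orientations are given as a unit quaternion [x, y, z, w].
In Python, from station import monitor, eyes, job, manip gives the robot as it stands.
- The arm moves only by the shell command python3 -m pendant 'ROWS' [FORCE]. ROWS is JSON, a list that holds one entry, the list of rows, each a list of 7 numbers: the shift along the tool's x, y, z as a fraction of full scale, then the turn, a rotation vector about the tool's x, y, z as a fraction of full scale, then the opening, from 0 (shut) to 1 (fully open). A call has 1 to 20 rows; each row shifts and turns the commanded pose from where the row before left it, along the tool's axes as they then stand; what a row does not reach is not made up. Full scale, the value 1, is 800 mm for a shift and 0.12 rad for a turn. A row lasts 1/10 s, in which the tool goes at most 50 mm and 8.59 degrees, less where a joint would pass 70% of its speed; a pose out of reach is approached as far as the arm can. A call with a number of a shift or a turn outside -1 to 1 is refused whole. A call with a gripper value outside its range is refused whole. The fingers move at their own pace and stop on an object; FORCE is the grip in N (left out, the last holds). Time passes only in rows, so rows that do not move let the fingers close. It gives the time, the measured TCP pose, the force, the opening and the grip force at its end, in the units of the state.
- monitor.sense(): the state, without advancing time (a new reading comes with each control period).
- eyes.snapshot(name): name is "side" or "top"; returns a dict with "pixels" (400x640x3 uint8, red, green, blue), "depth" (400x640 float32, m along the optical axis (not along the pixel's ray), 0 where there is no reading), "intrinsics" (3x3 intrinsics, pixels), "eye" and "attitude" of the camera in the world. Camera axes: x right, y down, z forward; pixel columns grow to the right and rows downward; lengths in m; the calibration is good to about 2 mm. A picture is of the moment at which its call begins.
- job.sign_off(): hands the job in; it is judged then, once.
The state is a dict: "t": time; "q": joint angles; "qd": joint speeds; "tau": joint torques, N m; "tcp_pos": TCP position; "tool_rot": TCP orientation; "force": force on the tool from outside, world axes, zero at the start; "ft_torque": the same for the moment, N m; "finger_gap": opening from 0.0 (shut) to 1.0 (fully open); "gripper_force": force on a finger pad.
Only numpy, scipy, OpenCV 4.12 (cv2) and the standard library are available. Lean on these libraries where they do the work, as an engineer would, in place of code of your own. Each camera call takes 0.05 s, during which the arm holds its last target. There are 200 camera calls.

## Task

Pack up after the dog's groom: put the wooden bristle brush flat in the widest bay of the grey caddy, the steel rake comb flat in the middle bay, and stand the teal spray bottle upright in the square cell for bottles in the last bay. Lay the used clipper blade gently and flat in the white ceramic dish for disinfecting. Leave the blue household cleaning things (the white spray bottle with the blue head, the blue scrubbing brush and the squeegee) undisturbed where they are.

Things in the scene. Friction and masses are not known exactly. Their poses are not given: they have to be found in the camera images.
- caddy: Grey open caddy, fixed; 180 mm in x, 302 in y (all in mm); origin under its centre. Floor 4, walls 60, dividers 50 high, 4 thick. Bays 172 long in x: brush 110 wide, centre y -92; rake 84 wide, centre y +9; last 92 wide, centre y +101, split: bottle cell 92x92, centre x +40; small cell (x -86 to -10) has black guide combs (part of it). Wire bail folded outside -x wall, to x -108, 48 high.
- dish: Round white ceramic dish, loose, 280 g, 120 mm across the rim, 26 mm high, sloping wall 4 mm thick, flat inner floor about 90 mm across, 5 mm above the table. Origin at the centre of its underside.
- spray_teal: Teal spray bottle, white trigger head, black nozzle cap, empty, 75 g, standing. Body 62 mm across to 100 mm height; 30 mm collar from 143 to 163; head 163 to 195 high, 24 wide in its y, x -29 to +41 (nozzle to +61, trigger hangs below the +x end). Grip the head across its 24 mm, over the axis. Origin: centre of the base, z up.
- bristle_brush: Wooden-backed boar brush lying on dark bristles, 120 g. Back 130 mm long in its x with round ends, 44 wide in its y with flat upright sides, from 27 to 45 mm height; bristle field 108 x 34 beneath. Origin: centre of the underside (bristle tips), z up. Either end may point either way.
- rake_comb: Stainless T-shaped rake comb lying on its pins, 110 g: head 60 mm wide in its y at x +48 to +60, 31 high; round handle 16 thick slopes from the head down to its butt at x -80, which touches the table. Over the origin the handle's axis is 18 high. Balances near x +8. Origin: at table height below the handle, z up. The head may point either way along its bay.
- clipper_blade: Detachable steel clipper blade lying flat, 80 g: 40 mm wide in its y with straight sides, 35 long in its x (-17 to +18, fine teeth at the +x edge), 9 high, black tongue on top to 12. Origin: centre of the underside, z up. Either way round in the dish.
- spray_cleaner: Household cleaner, not grooming kit: spray bottle of the same shape and size as the teal one, but white with a yellow band and a blue trigger head. 195 mm tall, 62 mm across. Origin at the centre of the base.
- scrub_brush: Household scrubbing brush, not grooming kit: same shape and size as the bristle brush, 130 x 44 x 45 mm, but with a blue plastic back and white bristles. Origin at the centre of the underside, x along its length.
- squeegee: Household window squeegee, not grooming kit: T-shaped like the rake comb, blue plastic handle 18 mm thick along its x from -79 mm, steel head with a black rubber blade 84 mm wide at x +43 to +73 mm, 18 mm high. Origin at table height below the handle.
Things that resemble listed ones, but are neither listed nor needed, are in the scene too. Leave any green or pink look-alike of the bristle_brush alone.

How it is judged:
By the outcome, as a careful person would: the job done as asked, in the order asked, and still so for the second after the job is handed in, with the robot touching nothing.
It also fails if it takes over 128 s, if anything falls off the work surface, if the arm or the gripper's body presses on something with over 40 N, if the wrist force passes 120 N, or if a joint passes its speed limit or range.

## Working session

There is one attempt and no reset: what is moved stays moved. The work goes in short steps, Python scripts to look and compute and a shell command to move; the robot and the scene stay as the last step left them, time stands still between calls to the robot, and variables do not carry over. Pictures are saved under pics/ and viewed, at most 14 in all, crops included, and the job is handed in when it is done.

```bash
ls; mkdir -p pics
python3 - <<'E'
from station import monitor, eyes, job, manip
import cv2,numpy as np
s=monitor.sense();print({k:np.round(v,3).tolist() for k,v in s.items()});print(manip.nose_length)
for n in("top","side"):
    p=eyes.snapshot(n);np.savez(f"{n}0.npz",**p);cv2.imwrite(f"pics/{n}0.png",p["pixels"][:,:,::-1]);print(n,p["intrinsics"],p["eye"],p["attitude"])
E
```

```text
pics
{'t': 0.0, 'q': [1.087, 0.528, 1.434, 0.0, 1.181, -0.178], 'qd': [0.0, -0.001, -0.0, -0.002, 0.0, 0.0], 'tau': [-0.001, -44.236, -17.802, -0.001, 0.008, -0.0], 'tcp_pos': [0.188, 0.595, 0.244], 'tool_rot': [0.152, 0.988, -0.001, -0.0], 'force': [-0.555, -0.086, 0.027], 'ft_torque': [-0.029, -0.064, 0.031], 'gripper_force': 0.0, 'finger_gap': 0.996}
0.014
top [[507.89923916   0.         318.80134293]
 [  0.         507.89923916 204.15919094]
 [  0.           0.           1.        ]] [ 0.44426259 -0.00453742  1.36433639] [-0.69808594  0.71488652 -0.0274043   0.02936487]
side [[494.71044847   0.         314.77054136]
 [  0.         494.71044847 203.35726523]
 [  0.           0.           1.        ]] [ 0.1087185  -0.90790513  0.74496207] [ 0.8654576  -0.19617243  0.10705145 -0.4483743 ]
```

View pics/top0.png

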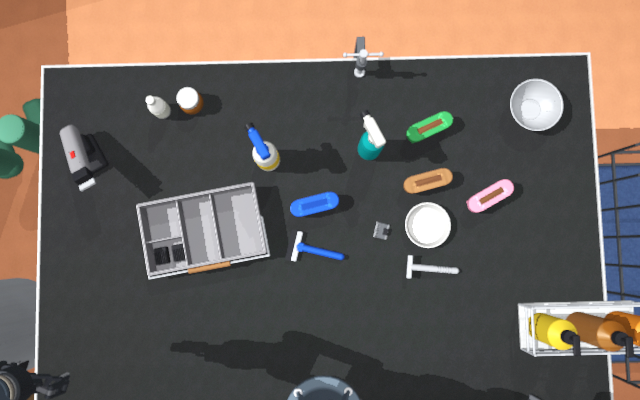

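View pics/side0.png

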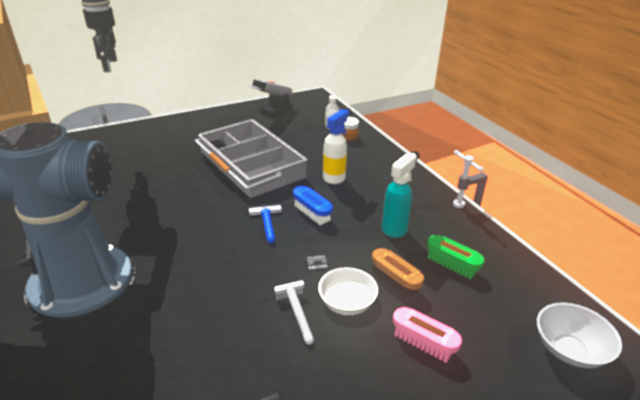

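The look-alikes, by top-view pixel:

| Thing | Taken as | Could be confused with |
|---|---|---|
| Bristle brush | wooden (428,181) | blue (315,204), green (430,127), pink (490,196) |
| Rake comb | steel (430,268) | blue squeegee (320,250) |
| Teal spray | (370,140) | blue-headed spray (263,155), small bottles (158,107) and (190,100) |
| Dish | white (428,225) | grey bowl (537,105) |
| Blade | (382,230) | clipper (75,155) |

The caddy is at (203,230), with its wood-handled bail towards the robot.

```bash
cat > h.py <<'E'
import numpy as np,cv2
from scipy.spatial.transform import Rotation as R
def cloud(p):
    K=p["intrinsics"];v,u=np.mgrid[:400,:640];d=p["depth"]
    c=np.stack([(u-K[0,2])/K[0,0]*d,(v-K[1,2])/K[1,1]*d,d],-1)
    return c@R.from_quat(p["attitude"]).as_matrix().T+p["eye"]
def ray(p,u,v,z):
    K=p["intrinsics"];r=R.from_quat(p["attitude"]).apply([(u-K[0,2])/K[0,0],(v-K[1,2])/K[1,1],1]);e=np.array(p["eye"])
    return e+r*(z-e[2])/r[2]
def proj(p,P):
    c=R.from_quat(p["attitude"]).inv().apply(np.atleast_2d(P)-p["eye"]);q=c@p["intrinsics"].T
    return q[:,:2]/q[:,2:]
def rect(xy):
    (c,s,a)=cv2.minAreaRect((np.asarray(xy)*1000).astype(np.float32))
    if s[0]<s[1]: s=s[::-1];a+=90
    return np.round(c,1),np.round(s,1),round((a+90)%180-90,1)
def need(x,y,z,yaw):
    """yaw: world angle (deg) of the tool's closing line. Prints turn about tool z (units .12rad), then shifts (units .8m) in turned axes"""
    from station import monitor
    s=monitor.sense();M=R.from_quat(s["tool_rot"]).as_matrix()
    a=np.degrees(np.arctan2(M[1,1],M[0,1]));d=(yaw-a+90)%180-90
    M2=M@R.from_rotvec([0,0,-np.radians(d)]).as_matrix()
    sh=M2.T@(np.array([x,y,z])-s["tcp_pos"])
    print("t",round(s["t"],2),"tcp",np.round(s["tcp_pos"],4),"yaw",round(a,1),"tilt",np.round(M[:2,2],4),"turn units",round(-np.radians(d)/.12,2),"q6",round(s["q"][5],2),"shift units",np.round(sh/.8,4),"mm",np.round(sh*1000,1),"F",np.round(s["force"],1),"gap",round(s["finger_gap"],3),"gf",round(s["gripper_force"],1))
E
python3 - <<'E'
from h import *
p=dict(np.load("top0.npz"));C=cloud(p);H=cv2.cvtColor(p["pixels"],cv2.COLOR_RGB2HSV)
def box(n,u0,v0,u1,v1,z0,z1,hs=None):
    m=np.zeros((400,640),bool);m[v0:v1,u0:u1]=1
    m&=(C[...,2]>z0)&(C[...,2]<z1)&(p["depth"]>0)
    if hs:m&=(H[...,0]>=hs[0])&(H[...,0]<=hs[1])&(H[...,1]>80)
    q=C[m];print(n,len(q),*rect(q[:,:2]),"mean",np.round(q.mean(0)*1000,1),"zq",np.round(np.percentile(q[:,2],[5,50,95])*1000,1))
print("table z",np.median(C[290:310,200:350,2]))
box("brush",395,160,460,202,.035,.06)
box("rake",400,250,465,285,.006,.06)
box("rakehead",400,250,417,285,.006,.06)
box("blade",368,215,396,245,.004,.03)
box("dish",400,198,456,252,.015,.05)
box("caddy",130,178,275,285,.055,.075)
box("caddy div",130,178,275,285,.044,.075)
box("teal head",350,105,390,165,.185,.21)
box("teal head2",350,105,390,165,.165,.21)
box("teal body",350,105,390,165,.02,.11,(80,100))
box("cleaner",240,115,285,175,.165,.21)
for n,(u,v) in dict(c1=(138,205),c2=(254,184),c3=(269,256),c4=(149,278)).items(): print(n,ray(p,u,v,.06).round(4),C[v,u].round(3))
cv2.imwrite("pics/crop1.png",cv2.resize(p["pixels"][95:290,340:520,::-1],None,fx=3,fy=3,interpolation=2))
E
```

```text
table z -0.00022198341913037822
brush 777 [ 605.6 -287.9] [128.5  44. ] -76.2 mean [ 605.1 -286.9   45.3] zq [40.9 45.3 49.8]
rake 438 [ 378.3 -299.9] [164.9  82.8] 85.4 mean [ 377.2 -283.9   23. ] zq [ 6.9 24.2 33.4]
rakehead 152 [ 386.9 -237.4] [79.4 30.4] 4.8 mean [ 382.3 -235.4   29.8] zq [21.9 30.7 34.5]
blade 217 [ 482.2 -169. ] [75.6 73.2] -4.4 mean [ 478.8 -165.8    8.3] zq [ 4.3  7.7 14.7]
dish 415 [ 490.5 -285.6] [117.5 116.2] 88.9 mean [ 490.2 -292.1   23.1] zq [15.9 23.6 29.2]
caddy 1140 [491.4 303.7] [310.9 192.9] -80.5 mean [493.5 306.6  59.6] zq [55.8 59.4 64. ]
caddy div 1925 [487.5 301.3] [317.7 202.3] -80.4 mean [483.7 311.1  55.2] zq [45.2 57.1 63. ]
teal head 376 [ 714.5 -131.4] [90.  24.7] 27.5 mean [ 712.2 -132.4  193.4] zq [187.8 193.8 197.9]
teal head2 422 [ 714.5 -131.4] [90.1 24.7] 27.5 mean [ 710.6 -132.   191.6] zq [176.7 193.4 197.7]
teal body 185 [ 692.8 -132.4] [60.5 41.7] 45.3 mean [ 680.2 -128.2   71. ] zq [ 24.1  73.3 108.4]
cleaner 392 [691.5 140.9] [91.7 25.1] 27.8 mean [688.2 138.5 192.7] zq [184.6 193.7 198.2]
c1 [0.5583 0.4641 0.06  ] [0.558 0.463 0.063]
c2 [0.6056 0.1641 0.06  ] [ 0.613  0.172 -0.003]
c3 [0.4194 0.1283 0.06  ] [ 0.418  0.135 -0.005]
c4 [0.3708 0.4351 0.06  ] [0.37  0.442 0.041]
```

View pics/crop1.png

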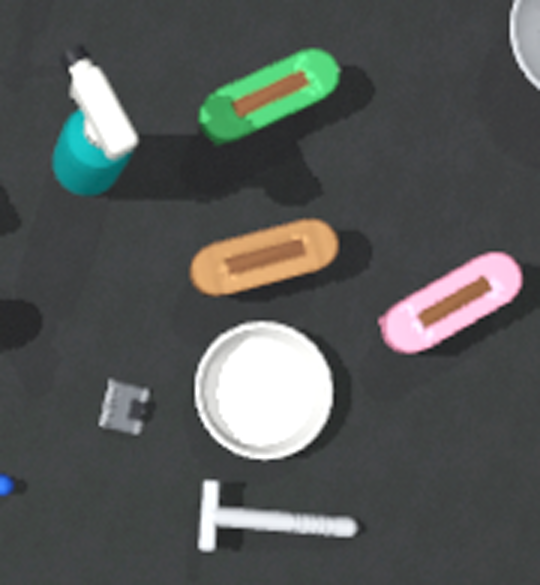

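The crop confirms the choices: the wooden brush is at crop (264,257), the T-shaped steel comb at (280,522) and the blade at (125,407), with the tongue side dark and facing right. The teal bottle's head is at (100,110), with its nozzle pointing up-left. Next I refine the caddy, blade, rake and teal bottle.

Run:
```python
from h import *
p=dict(np.load("top0.npz"));C=cloud(p);H=cv2.cvtColor(p["pixels"],cv2.COLOR_RGB2HSV)
m=np.zeros((400,640),bool);m[178:285,130:275]=1
q=C[m&(C[...,2]>.055)&(C[...,2]<.068)][:,:2];qd=C[m&(C[...,2]>.044)&(C[...,2]<.056)][:,:2]
c=np.array([.4885,.298]);yaw=np.radians(9.2)
for it in range(4):
    Rm=np.array([[np.cos(yaw),-np.sin(yaw)],[np.sin(yaw),np.cos(yaw)]]);l=(q-c)@Rm
    f={}
    for k,(ax,v) in dict(px=(0,.088),mx=(0,-.088),py=(1,.149),my=(1,-.149)).items():
        s=l[(abs(l[:,ax]-v)<.012)&(abs(l[:,1-ax])<(.13 if ax==0 else .07))];P=np.polyfit(s[:,1-ax],s[:,ax],1);f[k]=(P,len(s))
    print({k:(round(np.degrees(np.arctan(a[0])),2),round(a[1]*1000,1),n) for k,(a,n) in f.items()})
    d=np.array([(f["px"][0][1]+f["mx"][0][1])/2,(f["py"][0][1]+f["my"][0][1])/2]);c=c+Rm@d
    yaw+=np.average([-f["px"][0][0],-f["mx"][0][0],f["py"][0][0],f["my"][0][0]],weights=[3,3,1,1])
print("caddy",c,np.degrees(yaw))
l=(qd-c)@Rm;l=l[abs(l[:,0])<.07]
for v in(-.035,.053):print("div",v,np.median(l[abs(l[:,1]-v)<.012][:,1]))
Rm=np.array([[np.cos(yaw),-np.sin(yaw)],[np.sin(yaw),np.cos(yaw)]])
for n,o in dict(brush=(0,-.092),rake=(0,.009),bottle=(.04,.101)).items(): print(n,(c+Rm@o).round(4))
# colour masks, rays
g=p["pixels"].max(2)
def blob(n,u0,v0,u1,v1,th,z):
    m=np.zeros_like(g);m[v0:v1,u0:u1]=(g[v0:v1,u0:u1]>th)
    N,L,S,ce=cv2.connectedComponentsWithStats(m);k=1+np.argmax(S[1:,4]);v,u=np.nonzero(L==k)
    P=np.array([ray(p,a,b,z)[:2] for a,b in zip(u,v)]);print(n,len(P),*rect(P),"mean",(P.mean(0)*1000).round(1));return P
blob("blade",366,214,398,246,85,.009)
P=blob("rake",400,250,465,285,100,.02)
hd=P[P[:,1]>-.252];print("head",*rect(hd),hd.mean(0)); hn=P[P[:,1]<-.262];a=np.polyfit(hn[:,1],hn[:,0],1);print("handle x=a*y+b",a,"angle",np.degrees(np.arctan2(-a[0],-1)), "butt y",hn[:,1].min())
blob("dish",398,195,460,255,150,.02)
v,u=np.nonzero((H[...,0]>=80)&(H[...,0]<=100)&(H[...,1]>80)&(np.arange(640)[None]>350)&(np.arange(640)[None]<390)&(np.arange(400)[:,None]<170)&(np.arange(400)[:,None]>120));
P=np.array([ray(p,a,b,.05)[:2] for a,b in zip(u,v)]);print("teal y range",P.min(0),P.max(0))
s=dict(np.load("side0.npz"));Hs=cv2.cvtColor(s["pixels"],cv2.COLOR_RGB2HSV);Cs=cloud(s)
m=(Hs[...,0]>=80)&(Hs[...,0]<=98)&(Hs[...,1]>100)&(Cs[...,2]>.01)&(Cs[...,2]<.1);m[:,:380]=0;m[:,415:]=0;q=Cs[m][:,:2]
A=np.c_[2*q,np.ones(len(q))];r=np.linalg.lstsq(A,(q**2).sum(1),rcond=None)[0];print("teal circle",len(q),r[:2],np.sqrt(r[2]+r[0]**2+r[1]**2))
m=(Cs[...,2]>.17)&(Cs[...,2]<.2);m[:,:385]=0;m[:,420:]=0;m[:140]=0;m[195:]=0;q=Cs[m];print("teal head side",len(q),*rect(q[:,:2]),q.mean(0))
```

```text
{'px': (np.float64(-0.24), np.float64(95.7), 297), 'mx': (np.float64(-0.38), np.float64(-83.7), 303), 'py': (np.float64(0.3), np.float64(154.7), 177), 'my': (np.float64(0.13), np.float64(-146.2), 160)}
{'px': (np.float64(-0.08), np.float64(89.8), 304), 'mx': (np.float64(-0.11), np.float64(-89.7), 304), 'py': (np.float64(0.04), np.float64(150.5), 177), 'my': (np.float64(0.05), np.float64(-150.5), 164)}
{'px': (np.float64(0.0), np.float64(89.7), 304), 'mx': (np.float64(-0.03), np.float64(-89.7), 304), 'py': (np.float64(-0.04), np.float64(150.5), 177), 'my': (np.float64(-0.03), np.float64(-150.5), 164)}
{'px': (np.float64(0.0), np.float64(89.7), 304), 'mx': (np.float64(-0.03), np.float64(-89.7), 304), 'py': (np.float64(-0.04), np.float64(150.5), 177), 'my': (np.float64(-0.03), np.float64(-150.5), 164)}
caddy [0.49375623 0.3031736 ] 9.569940350467524
div -0.035 -0.03511735154937884
div 0.053 0.05266347167583103
brush [0.5091 0.2125]
rake [0.4923 0.312 ]
bottle [0.5164 0.4094]
blade 210 [ 479.8 -166.1] [43.4 38.8] -13.9 mean [ 479.9 -164.4]
rake 460 [ 381.2 -295.3] [136.7  60. ] 88.7 mean [ 377.7 -282.1]
head [ 382.4 -239.1] [60.2 23.6] -2.2 [ 0.38220729 -0.2371241 ]
handle x=a*y+b [0.10960853 0.40890224] angle -173.74486375308115 butt y -0.36345347947142365
dish 1670 [ 491.9 -288.2] [119.2 119. ] 88.6 mean [ 491.2 -287.9]
teal y range [ 0.66262165 -0.17384564] [ 0.73976839 -0.10539628]
teal circle 811 [ 0.70033702 -0.14133335] 0.029332340416025844
teal head side 404 [ 714.8 -134.9] [93.  24.7] 25.3 [ 0.70603365 -0.14293818  0.18733401]
```

```bash
python3 -c "
from h import *
need(.6056,-.2879,.15,13.8)"
```

```text
t 0.1 tcp [0.1879 0.5955 0.2444] yaw 72.5 tilt [-0.0009 -0.0017] turn units 8.53 q6 -0.18 shift units [-1.1967  0.2439  0.1195] mm [-957.4  195.1   95.6] F [-0.3  0.1  0.5] gap 1.001 gf 0.0
```

```bash
python3 -m pendant '[[[0,0,0,0,0,0.95,1],[0,0,0,0,0,0.95,1],[0,0,0,0,0,0.95,1],[0,0,0,0,0,0.95,1],[0,0,0,0,0,0.95,1],[0,0,0,0,0,0.95,1],[0,0,0,0,0,0.95,1],[0,0,0,0,0,0.95,1],[0,0,0,0,0,0.95,1],[-0.05,0.01,0,0,0,0,1],[-0.05,0.01,0,0,0,0,1],[-0.05,0.01,0,0,0,0,1],[-0.05,0.01,0,0,0,0,1],[-0.05,0.01,0,0,0,0,1],[-0.05,0.01,0,0,0,0,1],[-0.05,0.01,0,0,0,0,1],[-0.05,0.01,0,0,0,0,1],[-0.05,0.01,0,0,0,0,1],[-0.05,0.01,0,0,0,0,1],[-0.05,0.01,0,0,0,0,1]]]'; python3 -c "
from h import *
need(.6056,-.2879,.10,13.8)"
```

```text
t: 2.1
tcp_pos: [0.378, 0.1878, 0.2452]
tool_rot: [0.618, 0.786, -0.0, -0.0]
force: [-0.4, 0.4, 0.6]
finger_gap: 1.0
gripper_force: 0.0
t 2.1 tcp [0.378  0.1878 0.2452] yaw 13.7 tilt [-0.0002 -0.    ] turn units -0.01 q6 -0.04 shift units [-0.6453  0.1345  0.1815] mm [-516.2  107.6  145.2] F [-0.4  0.4  0.6] gap 1.0 gf 0.0
```

```bash
python3 -m pendant '[[[-0.0496,0.0103,0,0,0,0,0.75],[-0.0496,0.0103,0,0,0,0,0.75],[-0.0496,0.0103,0,0,0,0,0.75],[-0.0496,0.0103,0,0,0,0,0.75],[-0.0496,0.0103,0,0,0,0,0.75],[-0.0496,0.0103,0,0,0,0,0.75],[-0.0496,0.0103,0,0,0,0,0.75],[-0.0496,0.0103,0,0,0,0,0.75],[-0.0496,0.0103,0,0,0,0,0.75],[-0.0496,0.0103,0,0,0,0,0.75],[-0.0496,0.0103,0,0,0,0,0.75],[-0.0496,0.0103,0,0,0,0,0.75],[-0.0496,0.0103,0,0,0,0,0.75],[0,0,0.04,0,0,0,0.75],[0,0,0.04,0,0,0,0.75],[0,0,0.04,0,0,0,0.75],[0,0,0,0,0,0,0.75],[0,0,0,0,0,0,0.75]]]'
python3 - <<'E'
from h import *
need(.6056,-.2879,.028,13.8)
from station import eyes
p=eyes.snapshot("side");cv2.imwrite("pics/side1.png",cv2.resize(p["pixels"][150:330,280:500,::-1],None,fx=3,fy=3,interpolation=2))
E
```

```text
t: 3.9
tcp_pos: [0.6038, -0.2863, 0.1489]
tool_rot: [0.618, 0.786, -0.0, -0.001]
force: [0.1, 0.2, 0.0]
finger_gap: 0.749
gripper_force: 0.0
t 3.9 tcp [ 0.6038 -0.2863  0.1489] yaw 13.7 tilt [-0.0014  0.001 ] turn units -0.02 q6 -0.85 shift units [-0.0027  0.0019  0.1511] mm [ -2.1   1.5 120.9] F [0.1 0.2 0. ] gap 0.749 gf 0.0
```

View pics/side1.png

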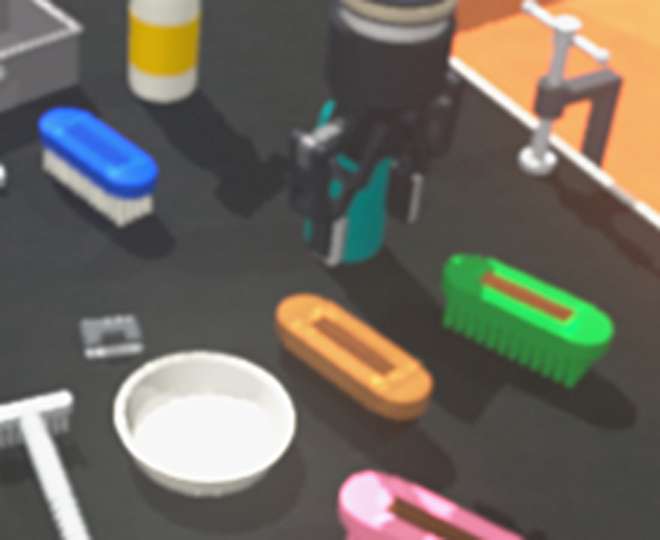

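The open fingers (crop (320,220) and (410,195)) hang above the wooden brush (355,355) and line up with its width. I'll descend and close.

```bash
python3 -m pendant '[[[-0.0026,0.0018,0.03,0,0,0,0.75],[0,0,0.04,0,0,0,0.75],[0,0,0.04,0,0,0,0.75],[0,0,0.03,0,0,0,0.75],[0,0,0.011,0,0,0,0.75],[0,0,0,0,0,0,0.75],[0,0,0,0,0,0,0.3],[0,0,0,0,0,0,0.3],[0,0,0,0,0,0,0.3],[0,0,0,0,0,0,0.3],[0,0,0,0,0,0,0.3],[0,0,0,0,0,0,0.3]]]' 40; python3 -c "
from h import *
need(.6056,-.2879,.028,13.8)"
```

```text
t: 5.15
tcp_pos: [0.6074, -0.2892, 0.031]
tool_rot: [0.618, 0.786, 0.0, 0.002]
force: [0.8, 1.1, 6.5]
finger_gap: 0.503
gripper_force: 43.3
t 5.15 tcp [ 0.6074 -0.2892  0.031 ] yaw 13.7 tilt [ 0.0039 -0.0027] turn units -0.02 q6 -0.85 shift units [ 0.0022 -0.0018  0.0038] mm [ 1.7 -1.5  3. ] F [0.8 1.1 6.5] gap 0.503 gf 43.3
```

```bash
python3 -m pendant '[[[0,0,-0.02,0,0,0,0.3],[0,0,-0.045,0,0,0,0.3],[0,0,-0.05,0,0,-0.96,0.3],[0,0,-0.05,0,0,-0.96,0.3],[0,0,-0.045,0,0,-0.96,0.3],[0,0,0,0,0,-0.96,0.3],[0,0,0,0,0,-0.96,0.3],[0,0,0,0,0,-0.96,0.3],[0,0,0,0,0,-0.96,0.3],[0,0,0,0,0,-0.96,0.3],[0,0,0,0,0,-0.96,0.3],[0,0,0,0,0,-0.96,0.3],[0,0,0,0,0,-0.96,0.3],[0,0,0,0,0,-0.96,0.3],[0,0,0,0,0,-0.96,0.3]]]'; python3 -c "
from h import *
need(.5091,.2125,.12,99.6)"
```

```text
t: 6.65
tcp_pos: [0.6054, -0.2878, 0.1972]
tool_rot: [-0.085, 0.996, 0.0, -0.0]
force: [0.5, 0.0, -1.5]
finger_gap: 0.508
gripper_force: 42.5
t 6.65 tcp [ 0.6054 -0.2878  0.1972] yaw 99.8 tilt [-0.0004  0.0003] turn units 0.03 q6 -2.35 shift units [0.0143 0.6366 0.0968] mm [ 11.5 509.3  77.4] F [ 0.5  0.  -1.5] gap 0.508 gf 42.5
```

```bash
python3 -m pendant '[[[0.001,0.0455,0,0,0,0,0.3],[0.001,0.0455,0,0,0,0,0.3],[0.001,0.0455,0,0,0,0,0.3],[0.001,0.0455,0,0,0,0,0.3],[0.001,0.0455,0,0,0,0,0.3],[0.001,0.0455,0,0,0,0,0.3],[0.001,0.0455,0,0,0,0,0.3],[0.001,0.0455,0,0,0,0,0.3],[0.001,0.0455,0,0,0,0,0.3],[0.001,0.0455,0,0,0,0,0.3],[0.001,0.0455,0,0,0,0,0.3],[0.001,0.0455,0,0,0,0,0.3],[0.001,0.0455,0,0,0,0,0.3],[0.001,0.0455,0.02,0,0,0,0.3],[0,0,0.04,0,0,0,0.3],[0,0,0.03,0,0,0,0.3],[0,0,0,0,0,0,0.3],[0,0,0,0,0,0,0.3]]]'; python3 -c "
from h import *
need(.5091,.2125,.035,99.6)
from station import eyes
p=eyes.snapshot('side');cv2.imwrite('pics/side2.png',cv2.resize(p['pixels'][60:240,160:380,::-1],None,fx=3,fy=3,interpolation=2))"
```

```text
t: 8.45
tcp_pos: [0.5107, 0.2126, 0.1251]
tool_rot: [-0.083, 0.997, 0.0, -0.0]
force: [0.1, 0.4, -1.8]
finger_gap: 0.511
gripper_force: 42.3
t 8.45 tcp [0.5107 0.2126 0.1251] yaw 99.5 tilt [-0.0003 -0.    ] turn units -0.02 q6 -1.54 shift units [0.0019 0.0002 0.1126] mm [ 1.6  0.2 90.1] F [ 0.1  0.4 -1.8] gap 0.511 gf 42.3
```

View pics/side2.png

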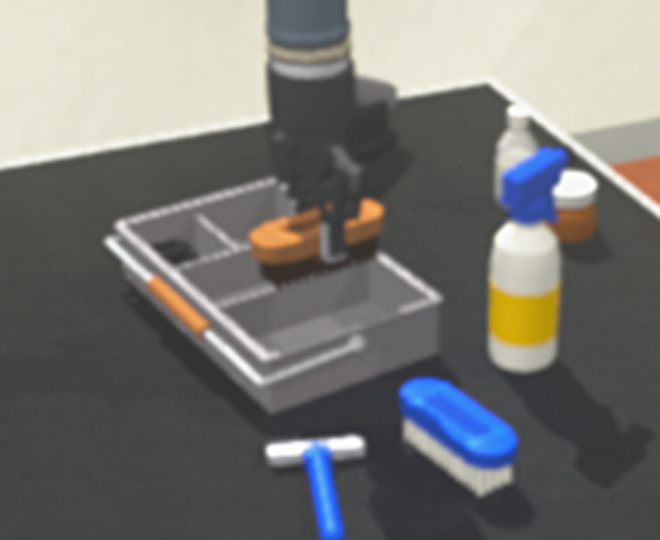

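The brush (crop (318,235)) is held level above the widest bay. I'll lower it, release it and rise.

```bash
python3 -m pendant '[[[0.002,0,0.03,0,0,0,0.3],[0,0,0.035,0,0,0,0.3],[0,0,0.02,0,0,0,0.3],[0,0,0.012,0,0,0,0.3],[0,0,0.008,0,0,0,0.3],[0,0,0.006,0,0,0,0.3],[0,0,0,0,0,0,0.3],[0,0,0,0,0,0,0.66],[0,0,0,0,0,0,0.66],[0,0,0,0,0,0,0.66],[0,0,0,0,0,0,0.66],[0,0,-0.02,0,0,0,0.66],[0,0,-0.04,0,0,0,0.66],[0,0,-0.05,0,0,0,0.66],[0,0,-0.05,0,0,0,0.66],[0,0,-0.04,0,0,0,0.66]]]'; python3 -c "
from h import *
need(.3782,-.280,.2,-6)"
```

```text
t: 10.1
tcp_pos: [0.5094, 0.2124, 0.1981]
tool_rot: [-0.083, 0.997, 0.0, 0.001]
force: [0.6, 1.1, -0.3]
finger_gap: 0.666
gripper_force: 0.0
t 10.1 tcp [0.5094 0.2124 0.1981] yaw 99.5 tilt [0.002  0.0004] turn units -10.83 q6 -1.54 shift units [ 0.6293  0.0988 -0.0029] mm [503.4  79.   -2.3] F [ 0.6  1.1 -0.3] gap 0.666 gf 0.0
```

```bash
python3 -m pendant '[[[0,0,0,0,0,0.96,0.66],[0,0,0,0,0,0.96,0.66],[0,0,0,0,0,0.96,0.66],[0,0,0,0,0,0.96,0.66],[0,0,0,0,0,0.96,0.66],[0,0,0,0,0,0.96,0.66],[0,0,0,0,0,0.96,0.66],[0,0,0,0,0,0.96,0.66],[0,0,0,0,0,0.96,0.66],[0,0,0,0,0,0.96,0.66],[0,0,0,0,0,0.96,0.66],[0,0,0,0,0,0.96,0.66],[0,0,0,0,0,0.96,0.66],[0,0,0,0,0,0.96,0.66],[0,0,0,0,0,0.96,0.66],[0,0,0,0,0,0.96,0.66]]]'
python3 - <<'E'
from h import *
need(.3782,-.280,.10,-6)
from station import eyes
p=eyes.snapshot("top");C=cloud(p);g=p["pixels"].max(2)
for nm,p in(("top",p),("side",eyes.snapshot("side"))):
    C=cloud(p)
    m=(C[...,0]>.33)&(C[...,0]<.43)&(C[...,1]>-.39)&(C[...,1]<-.26)&(C[...,2]>.008)&(C[...,2]<.05)&(p["pixels"].max(2)>100)
    q=C[m];a=np.polyfit(q[:,1],q[:,0],1);b=np.polyfit(q[:,1],q[:,2],1)
    print(nm,len(q),"yaw",90-np.degrees(np.arctan(a[0])),"x@-.28",np.polyval(a,-.28),"x@-.34",np.polyval(a,-.34),"z@-.28",np.polyval(b,-.28),"ymin",q[:,1].min())
    m=(C[...,0]>.33)&(C[...,0]<.43)&(C[...,1]>-.26)&(C[...,1]<-.2)&(C[...,2]>.022)&(C[...,2]<.05)&(p["pixels"].max(2)>100)
    print("head",*rect(C[m][:,:2]))
E
```

```text
t: 11.7
tcp_pos: [0.5089, 0.2123, 0.1958]
tool_rot: [0.745, 0.667, -0.0, -0.0]
force: [-0.0, -0.4, -0.2]
finger_gap: 0.657
gripper_force: 0.0
t 11.7 tcp [0.5089 0.2123 0.1958] yaw -6.4 tilt [-0.0001 -0.    ] turn units -0.05 q6 0.3 shift units [-0.6291 -0.0981  0.1198] mm [-503.3  -78.5   95.8] F [-0.  -0.4 -0.2] gap 0.657 gf 0.0
top 230 yaw 83.56300063061218 x@-.28 0.3775295943674469 x@-.34 0.37076028006206563 z@-.28 0.025062885362123186 ymin -0.3654680769641889
head [ 380.5 -243.3] [58.1 32.7] -8.2
side 408 yaw 83.94540312099224 x@-.28 0.37642089191878186 x@-.34 0.3700568266850067 z@-.28 0.02471501391884314 ymin -0.3676560929160936
head [ 381.4 -244.5] [59.3 32.7] -8.0
```

```bash
python3 -m pendant '[[[-0.0393,-0.0062,0,0,0,0,0.5],[-0.0393,-0.0062,0,0,0,0,0.5],[-0.0393,-0.0062,0,0,0,0,0.5],[-0.0393,-0.0062,0,0,0,0,0.5],[-0.0393,-0.0062,0,0,0,0,0.5],[-0.0393,-0.0062,0,0,0,0,0.5],[-0.0393,-0.0062,0,0,0,0,0.5],[-0.0393,-0.0062,0,0,0,0,0.5],[-0.0393,-0.0062,0,0,0,0,0.5],[-0.0393,-0.0062,0,0,0,0,0.5],[-0.0393,-0.0062,0,0,0,0,0.5],[-0.0393,-0.0062,0,0,0,0,0.5],[-0.0393,-0.0062,0,0,0,0,0.5],[-0.0393,-0.0062,0,0,0,0,0.5],[-0.0393,-0.0062,0,0,0,0,0.5],[-0.0393,-0.0062,0.03,0,0,0,0.5],[0,0,0.05,0,0,0,0.5],[0,0,0.04,0,0,0,0.5],[0,0,0,0,0,0,0.5],[0,0,0,0,0,0,0.5]]]'; python3 -c "
from h import *
need(.377,-.280,.016,-6.4)"
```

```text
t: 13.8
tcp_pos: [0.3766, -0.2793, 0.0998]
tool_rot: [0.743, 0.669, 0.0, -0.001]
force: [0.7, -0.4, 0.5]
finger_gap: 0.496
gripper_force: 0.0
t 13.8 tcp [ 0.3766 -0.2793  0.0998] yaw -6.0 tilt [-0.0007  0.0009] turn units 0.05 q6 -0.77 shift units [-0.001   0.0007  0.1047] mm [-0.8  0.5 83.8] F [ 0.7 -0.4  0.5] gap 0.496 gf 0.0
```

```bash
python3 -m pendant '[[[0,0,0.03,0,0,0,0.5],[0,0,0.035,0,0,0,0.5],[0,0,0.02,0,0,0,0.5],[0,0,0.012,0,0,0,0.5],[0,0,0.0077,0,0,0,0.5],[0,0,0,0,0,0,0.5],[0,0,0,0,0,0,0.05],[0,0,0,0,0,0,0.05],[0,0,0,0,0,0,0.05],[0,0,0,0,0,0,0.05],[0,0,0,0,0,0,0.05],[0,0,0,0,0,0,0.05],[0,0,0,0,0,0,0.05],[0,0,0,0,0,0,0.05]]]' 40; python3 -c "
from h import *
need(.377,-.280,.016,-6.4)"
```

```text
t: 15.2
tcp_pos: [0.3771, -0.2798, 0.0168]
tool_rot: [0.744, 0.668, -0.0, 0.001]
force: [0.1, 0.3, 6.7]
finger_gap: 0.169
gripper_force: 39.0
t 15.2 tcp [ 0.3771 -0.2798  0.0168] yaw -6.1 tilt [ 0.0012 -0.0014] turn units 0.04 q6 -0.77 shift units [-0.0002 -0.0001  0.001 ] mm [-0.2 -0.1  0.8] F [0.1 0.3 6.7] gap 0.169 gf 39.0
```

```bash
python3 -m pendant '[[[0,0,-0.02,0,0,0,0.05],[0,0,-0.045,0,0,0,0.05],[0,0,-0.05,0,0,0.983,0.05],[0,0,-0.05,0,0,0.983,0.05],[0,0,-0.045,0,0,0.983,0.05],[0,0,0,0,0,0.983,0.05],[0,0,0,0,0,0.983,0.05],[0,0,0,0,0,0.983,0.05],[0,0,0,0,0,0.983,0.05],[0,0,0,0,0,0.983,0.05],[0,0,0,0,0,0.983,0.05],[0,0,0,0,0,0.983,0.05],[0,0,0,0,0,0.983,0.05],[0,0,0,0,0,0,0.05]]]'
python3 - <<'E'
from h import *
need(.510,.315,.12,-80.4)
from station import eyes
p=eyes.snapshot("side");cv2.imwrite("pics/side3.png",cv2.resize(p["pixels"][130:360,170:430,::-1],None,fx=2.5,fy=2.5,interpolation=2))
E
```

```text
t: 16.6
tcp_pos: [0.3764, -0.279, 0.1839]
tool_rot: [0.997, 0.083, -0.0, -0.0]
force: [0.3, -0.0, -1.2]
finger_gap: 0.17
gripper_force: 39.2
t 16.6 tcp [ 0.3764 -0.279   0.1839] yaw -80.4 tilt [-0.0004  0.0005] turn units -0.01 q6 0.53 shift units [ 0.2886 -0.7042  0.0802] mm [ 230.9 -563.4   64.1] F [ 0.3 -0.  -1.2] gap 0.17 gf 39.2
```

View pics/side3.png

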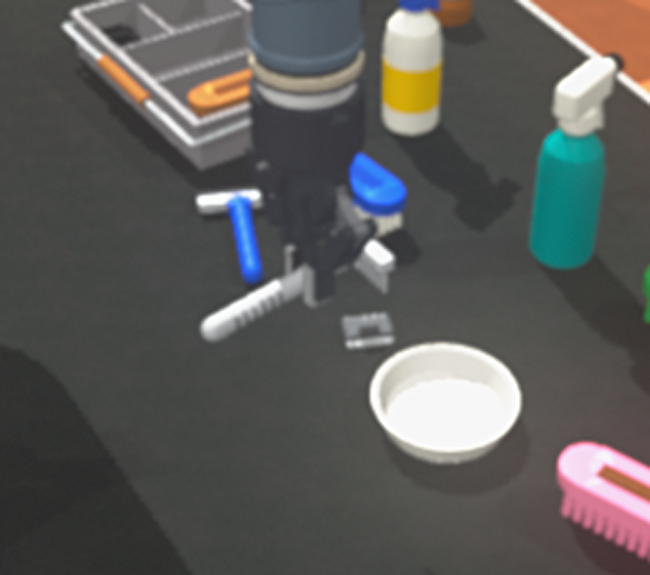

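The rake is held with its head towards +x (crop (380,258)) and butt at (215,328). The brush sits in its bay at (222,92).

```bash
python3 -m pendant '[[[0.0192,-0.047,0,0,0,0,0.05],[0.0192,-0.047,0,0,0,0,0.05],[0.0192,-0.047,0,0,0,0,0.05],[0.0192,-0.047,0,0,0,0,0.05],[0.0192,-0.047,0,0,0,0,0.05],[0.0192,-0.047,0,0,0,0,0.05],[0.0192,-0.047,0,0,0,0,0.05],[0.0192,-0.047,0,0,0,0,0.05],[0.0192,-0.047,0,0,0,0,0.05],[0.0192,-0.047,0,0,0,0,0.05],[0.0192,-0.047,0,0,0,0,0.05],[0.0192,-0.047,0,0,0,0,0.05],[0.0192,-0.047,0,0,0,0,0.05],[0.0192,-0.047,0,0,0,0,0.05],[0.0192,-0.047,0.03,0,0,0,0.05],[0,0,0.03,0,0,0,0.05],[0,0,0.02,0,0,0,0.05],[0,0,0,0,0,0,0.05],[0,0,0,0,0,0,0.05]]]'
python3 - <<'E'
from h import *
need(.510,.315,.021,-80.4)
from station import eyes
p=eyes.snapshot("top");cv2.imwrite("pics/top3.png",cv2.resize(p["pixels"][150:300,120:290,::-1],None,fx=3,fy=3,interpolation=2))
E
```

```text
t: 18.55
tcp_pos: [0.5102, 0.3149, 0.1198]
tool_rot: [0.996, 0.084, -0.0, 0.0]
force: [0.2, 0.8, -0.3]
finger_gap: 0.171
gripper_force: 39.3
t 18.55 tcp [0.5102 0.3149 0.1198] yaw -80.4 tilt [-0.0007 -0.0003] turn units 0.0 q6 1.77 shift units [-1.000e-04 -2.000e-04  1.236e-01] mm [-0.1 -0.2 98.8] F [ 0.2  0.8 -0.3] gap 0.171 gf 39.3
```

View pics/top3.png

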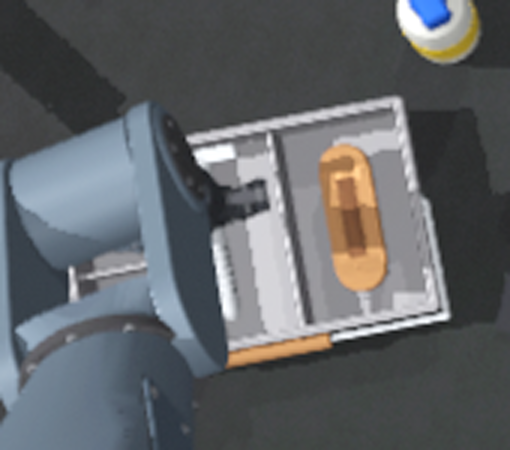

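The brush lies flat in the widest bay (crop (352,218)). The rake's head (215,155) and butt (228,300) sit inside the middle bay's outline. I'll lower it.

```bash
python3 -m pendant '[[[0,0,0.035,0,0,0,0.05],[0,0,0.04,0,0,0,0.05],[0,0,0.02,0,0,0,0.05],[0,0,0.012,0,0,0,0.05],[0,0,0.008,0,0,0,0.05],[0,0,0.0075,0,0,0,0.05],[0,0,0,0,0,0,0.05],[0,0,0,0,0,0,0.42],[0,0,0,0,0,0,0.42],[0,0,0,0,0,0,0.42],[0,0,0,0,0,0,0.42],[0,0,-0.02,0,0,0,0.42],[0,0,-0.04,0,0,0,0.42],[0,0,-0.05,0,0,0,0.42],[0,0,-0.06,0,0,0,0.42],[0,0,-0.06,0,0,0,0.5],[0,0,-0.05,0,0,0,0.5],[0,0,0,0,0,0,0.5]]]'
python3 - <<'E'
from h import *
need(.7003,-.1405,.25,-63.5)
E
```

```text
t: 20.4
tcp_pos: [0.5138, 0.3166, 0.2543]
tool_rot: [0.996, 0.083, 0.007, -0.002]
force: [0.2, 1.0, 0.4]
finger_gap: 0.497
gripper_force: 0.0
t 20.4 tcp [0.5138 0.3166 0.2543] yaw -80.4 tilt [0.0146 0.0057] turn units -2.46 q6 1.77 shift units [-0.0464  0.6153  0.0055] mm [-37.1 492.2   4.4] F [0.2 1.  0.4] gap 0.497 gf 0.0
```

```bash
python3 -m pendant '[[[0,0,0,0,0,-0.82,0.5],[0,0,0,0,0,-0.82,0.5],[0,0,0,0,0,-0.82,0.5],[-0.0033,0.044,0,0,0,0,0.5],[-0.0033,0.044,0,0,0,0,0.5],[-0.0033,0.044,0,0,0,0,0.5],[-0.0033,0.044,0,0,0,0,0.5],[-0.0033,0.044,0,0,0,0,0.5],[-0.0033,0.044,0,0,0,0,0.5],[-0.0033,0.044,0,0,0,0,0.5],[-0.0033,0.044,0,0,0,0,0.5],[-0.0033,0.044,0,0,0,0,0.5],[-0.0033,0.044,0,0,0,0,0.5],[-0.0033,0.044,0,0,0,0,0.5],[-0.0033,0.044,0,0,0,0,0.5],[-0.0033,0.044,0,0,0,0,0.5],[-0.0033,0.044,0,0,0,0,0.5],[0,0,0,0,0,0,0.5],[0,0,0,0,0,0,0.5]]]'
python3 - <<'E'
from h import *
need(.7003,-.1405,.174,-63.5)
from station import eyes
p=eyes.snapshot("top");cv2.imwrite("pics/top4.png",p["pixels"][80:300,120:470,::-1].repeat(2,0).repeat(2,1))
E
```

```text
t: 22.3
tcp_pos: [0.6962, -0.1431, 0.2453]
tool_rot: [0.974, 0.228, -0.001, -0.001]
force: [-0.2, 0.3, 0.1]
finger_gap: 0.5
gripper_force: 0.0
t 22.3 tcp [ 0.6962 -0.1431  0.2453] yaw -63.6 tilt [-0.0016  0.0011] turn units -0.02 q6 0.75 shift units [ 0.0062 -0.0005  0.0892] mm [ 4.9 -0.4 71.3] F [-0.2  0.3  0.1] gap 0.5 gf 0.0
```

View pics/top4.png

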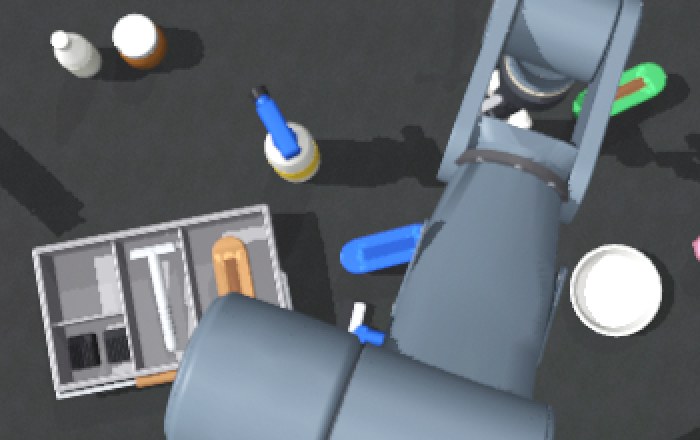

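The rake lies flat in the middle bay (crop (160,290)). I'll grip the teal head above the collar.

```bash
python3 -m pendant '[[[0.0062,-0.0005,0,0,0,0,0.5],[0,0,0.03,0,0,0,0.5],[0,0,0.03,0,0,0,0.5],[0,0,0.015,0,0,0,0.5],[0,0,0.0065,0,0,0,0.5],[0,0,0,0,0,0,0.5],[0,0,0,0,0,0,0.15],[0,0,0,0,0,0,0.15],[0,0,0,0,0,0,0.15],[0,0,0,0,0,0,0.15],[0,0,0,0,0,0,0.15],[0,0,0,0,0,0,0.15],[0,0,0,0,0,0,0.15]]]' 35; python3 -c "
from h import *
need(.7003,-.1405,.280,-63.5)"
```

```text
t: 23.65
tcp_pos: [0.7019, -0.1403, 0.1822]
tool_rot: [0.973, 0.229, 0.001, 0.001]
force: [-0.8, 1.1, 6.1]
finger_gap: 0.274
gripper_force: 36.2
t 23.65 tcp [ 0.7019 -0.1403  0.1822] yaw -63.5 tilt [ 0.0024 -0.0007] turn units -0.01 q6 0.76 shift units [-0.0016 -0.0004 -0.1223] mm [ -1.3  -0.3 -97.8] F [-0.8  1.1  6.1] gap 0.274 gf 36.2
```

```bash
python3 -m pendant '[[[0,0,-0.01,0,0,0,0.15],[0,0,-0.025,0,0,0,0.15],[0,0,-0.035,0,0,0,0.15],[0,0,-0.035,0,0,0,0.15],[0,0,-0.018,0,0,0,0.15],[-0.004,-0.017,0,0,0,0,0.15],[-0.0085,-0.034,0,0,0,0,0.15],[-0.0085,-0.034,0,0,0,0,0.15],[-0.0085,-0.034,0,0,0,0,0.15],[-0.0085,-0.034,0,0,0,0,0.15],[-0.0085,-0.034,0,0,0,0,0.15],[-0.0085,-0.034,0,0,0,0,0.15],[-0.0085,-0.034,0,0,0,0,0.15],[-0.0085,-0.034,0,0,0,0,0.15],[-0.004,-0.017,0,0,0,0,0.15],[0,0,0,0,0,0,0.15]]]'; python3 -c "
from h import *
need(.5164,.4094,.28,-63.5)"
```

```text
t: 25.25
tcp_pos: [0.5362, 0.0531, 0.2789]
tool_rot: [0.973, 0.23, -0.001, -0.0]
force: [0.1, -0.0, -1.0]
finger_gap: 0.274
gripper_force: 35.4
t 25.25 tcp [0.5362 0.0531 0.2789] yaw -63.4 tilt [-0.0017  0.0001] turn units 0.01 q6 1.0 shift units [ 0.1766 -0.4096 -0.0013] mm [ 141.3 -327.7   -1. ] F [ 0.1 -0.  -1. ] gap 0.274 gf 35.4
```

```bash
python3 -m pendant '[[[0.0073,-0.017,0,0,0,0,0.15],[0.0147,-0.0341,0,0,0,0,0.15],[0.0147,-0.0341,0,0,0,0,0.15],[0.0147,-0.0341,0,0,0,0,0.15],[0.0147,-0.0341,0,0,0,0,0.15],[0.0147,-0.0341,0,0,0,0,0.15],[0.0147,-0.0341,0,0,0,0,0.15],[0.0147,-0.0341,0,0,0,0,0.15],[0.0147,-0.0341,0,0,0,0,0.15],[0.0147,-0.0341,0,0,0,0,0.15],[0.0147,-0.0341,0,0,0,0,0.15],[0.0147,-0.0341,0,0,0,0,0.15],[0.0073,-0.017,0,0,0,0,0.15],[0,0,0,0,0,0,0.15],[0,0,0,0,0,0,0.15],[0,0,0,0,0,0,0.15]]]'
python3 - <<'E'
from h import *
need(.5164,.4094,.187,-63.5)
from station import eyes
p=eyes.snapshot("side");cv2.imwrite("pics/side5.png",cv2.resize(p["pixels"][20:220,140:380,::-1],None,fx=2.5,fy=2.5,interpolation=2))
H=cv2.cvtColor(p["pixels"],cv2.COLOR_RGB2HSV);C=cloud(p)
m=(H[...,0]>=80)&(H[...,0]<=98)&(H[...,1]>100)&(C[...,2]>.05)&(C[...,1]>.3)
for a,b in((.09,.14),(.15,.2)):
    q=C[m&(C[...,2]>a)&(C[...,2]<b)][:,:2];A=np.c_[2*q,np.ones(len(q))];r=np.linalg.lstsq(A,(q**2).sum(1),rcond=None)[0];print(len(q),r[:2],np.sqrt(r[2]+r[0]**2+r[1]**2))
E
```

```text
t: 26.85
tcp_pos: [0.5184, 0.4064, 0.279]
tool_rot: [0.974, 0.228, -0.0, 0.0]
force: [0.6, -0.4, -0.3]
finger_gap: 0.273
gripper_force: 35.4
t 26.85 tcp [0.5184 0.4064 0.279 ] yaw -63.6 tilt [-0.0004 -0.001 ] turn units -0.02 q6 1.61 shift units [-0.0005 -0.0045  0.115 ] mm [-0.4 -3.6 92. ] F [ 0.6 -0.4 -0.3] gap 0.273 gf 35.4
242 [0.51673191 0.40241859] 0.02751694287641639
314 [0.51626101 0.39893342] 0.024831089600073287
```

View pics/side5.png

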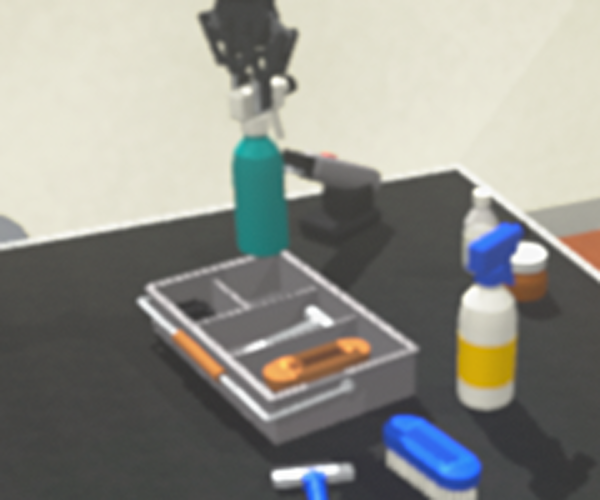

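The bottle hangs upright over the bottle cell (crop (260,200)). I'll correct by 3.6 mm, lower it and release.

```bash
python3 -m pendant '[[[-0.0005,-0.0045,0.01,0,0,0,0.15],[0,0,0.025,0,0,0,0.15],[0,0,0.03,0,0,0,0.15],[0,0,0.02,0,0,0,0.15],[0,0,0.014,0,0,0,0.15],[0,0,0.008,0,0,0,0.15],[0,0,0.006,0,0,0,0.15],[0,0,0.002,0,0,0,0.15],[0,0,0,0,0,0,0.15],[0,0,0,0,0,0,0.45],[0,0,0,0,0,0,0.45],[0,0,0,0,0,0,0.45],[0,0,0,0,0,0,0.45],[0,0,-0.015,0,0,0,0.5],[0,0,-0.03,0,0,0,0.5],[0,0,-0.04,0,0,0,0.5],[0,0,-0.03,0,0,0,0.5],[0,0,0,0,0,0,0.5]]]'
python3 - <<'E'
from h import *
from station import eyes
need(.4798,-.1661,.15,-13.9)
p=eyes.snapshot("side");np.savez("side6.npz",**p);cv2.imwrite("pics/side6.png",cv2.resize(p["pixels"][20:300,140:400,::-1],None,fx=2,fy=2,interpolation=2))
t=eyes.snapshot("top");np.savez("top6.npz",**t)
for n,p,(v0,v1,u0,u1) in(("top",t,(214,246,366,398)),):
    m=np.zeros((400,640),np.uint8);m[v0:v1,u0:u1]=p["pixels"][v0:v1,u0:u1].max(2)>75
    N,L,S,ce=cv2.connectedComponentsWithStats(m);k=1+np.argmax(S[1:,4]);v,u=np.nonzero(L==k)
    P=np.array([ray(p,a,b,.009)[:2] for a,b in zip(u,v)]);print(n,len(P),*rect(P))
E
```

```text
t: 28.7
tcp_pos: [0.5183, 0.4122, 0.2848]
tool_rot: [0.973, 0.229, 0.005, -0.001]
force: [0.7, 0.7, 0.3]
finger_gap: 0.502
gripper_force: 0.0
t 28.7 tcp [0.5183 0.4122 0.2848] yaw -63.5 tilt [0.0091 0.0051] turn units -7.22 q6 1.61 shift units [-0.7145  0.1257  0.1644] mm [-571.6  100.5  131.5] F [0.7 0.7 0.3] gap 0.502 gf 0.0
top 197 [ 479.3 -166.2] [43.4 38.1] -15.4
```

View pics/side6.png

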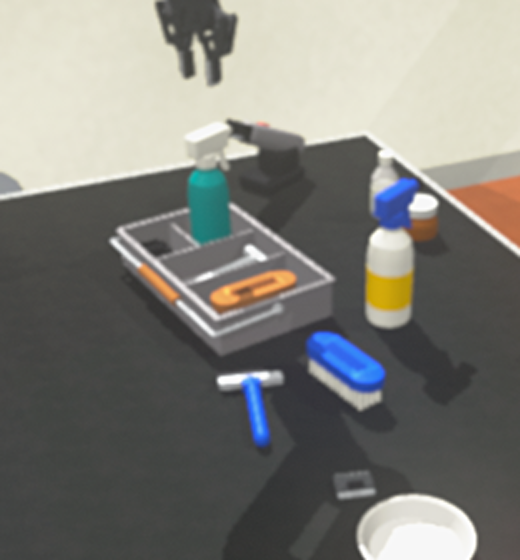

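The teal bottle stands upright in its cell (crop (208,200)), the rake and brush lie in their bays, and the household things haven't moved. Next is the blade (355,485).

```bash
python3 -m pendant '[[[0,0,0,0,0,-0.89,0.62],[0,0,0,0,0,-0.89,0.62],[0,0,0,0,0,-0.89,0.62],[0,0,0,0,0,-0.89,0.62],[0,0,0,0,0,-0.89,0.62],[0,0,0,0,0,-0.89,0.62],[0,0,0,0,0,-0.89,0.62],[0,0,0,0,0,-0.89,0.62],[0,0,0,0,0,0,0.62]]]'; python3 -c "
from h import *
need(.4795,-.1662,.07,-14.5)"
```

```text
t: 29.7
tcp_pos: [0.5152, 0.4104, 0.2773]
tool_rot: [0.791, 0.612, -0.002, -0.0]
force: [-0.4, 0.3, -0.8]
finger_gap: 0.618
gripper_force: 0.0
t 29.7 tcp [0.5152 0.4104 0.2773] yaw -14.6 tilt [-0.0033 -0.0018] turn units -0.01 q6 0.76 shift units [-0.7083  0.138   0.2605] mm [-566.6  110.4  208.4] F [-0.4  0.3 -0.8] gap 0.618 gf 0.0
```

```bash
python3 -m pendant '[[[-0.0506,0.0099,0,0,0,0,0.62],[-0.0506,0.0099,0,0,0,0,0.62],[-0.0506,0.0099,0,0,0,0,0.62],[-0.0506,0.0099,0,0,0,0,0.62],[-0.0506,0.0099,0,0,0,0,0.62],[-0.0506,0.0099,0,0,0,0,0.62],[-0.0506,0.0099,0,0,0,0,0.62],[-0.0506,0.0099,0,0,0,0,0.62],[-0.0506,0.0099,0,0,0,0,0.62],[-0.0506,0.0099,0,0,0,0,0.62],[-0.0506,0.0099,0,0,0,0,0.62],[-0.0506,0.0099,0,0,0,0,0.62],[-0.0506,0.0099,0,0,0,0,0.62],[-0.0506,0.0099,0,0,0,0,0.62],[0,0,0.05,0,0,0,0.62],[0,0,0.06,0,0,0,0.62],[0,0,0.06,0,0,0,0.62],[0,0,0.05,0,0,0,0.62],[0,0,0.03,0,0,0,0.62],[0,0,0,0,0,0,0.62]]]'
python3 - <<'E'
from h import *
from station import eyes
need(.4795,-.1662,.012,-14.5)
p=eyes.snapshot("side");cv2.imwrite("pics/side7.png",cv2.resize(p["pixels"][180:330,250:400,::-1],None,fx=4,fy=4,interpolation=2))
E
```

```text
t: 31.7
tcp_pos: [0.4779, -0.164, 0.0755]
tool_rot: [0.792, 0.611, -0.002, -0.004]
force: [0.6, -0.9, 0.1]
finger_gap: 0.623
gripper_force: 0.0
t 31.7 tcp [ 0.4779 -0.164   0.0755] yaw -14.7 tilt [-0.008   0.0049] turn units -0.03 q6 -0.3 shift units [-0.0024  0.0033  0.0794] mm [-1.9  2.7 63.5] F [ 0.6 -0.9  0.1] gap 0.623 gf 0.0
```

View pics/side7.png

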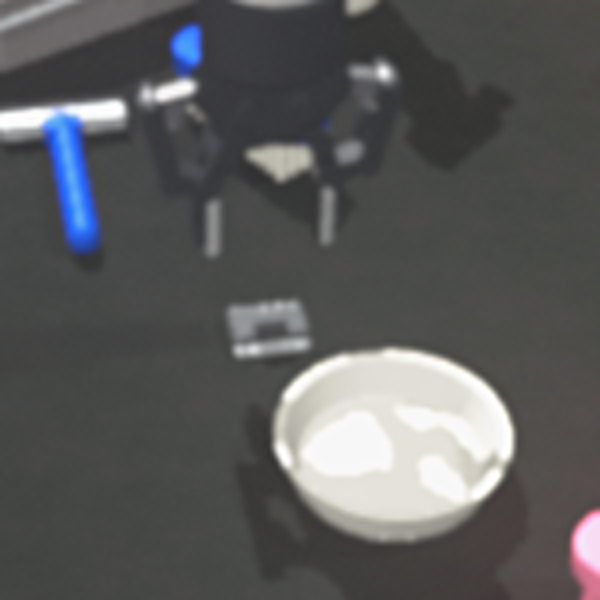

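Run:
```python
from h import *
p=dict(np.load("side6.npz"))
a=np.radians(-14.7);d=np.array([np.cos(a),np.sin(a)])
for s,px in((-1,(250+212/4,180+257/4)),(1,(250+326/4,180+246/4))):
    for z in(.058,.061,.064,.067,.07): print(s,px,z,proj(p,[*(np.array([.4779,-.164])+s*.0275*d),z]).round(1))
```

```text
-1 (303.0, 244.25) 0.058 [[303.1 243.8]]
-1 (303.0, 244.25) 0.061 [[303.1 242.7]]
-1 (303.0, 244.25) 0.064 [[303.1 241.6]]
-1 (303.0, 244.25) 0.067 [[303.1 240.5]]
-1 (303.0, 244.25) 0.07 [[303.1 239.5]]
1 (331.5, 241.5) 0.058 [[328.  240.8]]
1 (331.5, 241.5) 0.061 [[328.  239.8]]
1 (331.5, 241.5) 0.064 [[328.1 238.7]]
1 (331.5, 241.5) 0.067 [[328.1 237.6]]
1 (331.5, 241.5) 0.07 [[328.1 236.5]]
```

The open fingertips (crop (212,255) and (326,245)) straddle the blade (268,328). I'll go down slowly, then check the force before closing.

```bash
python3 -m pendant '[[[-0.0024,0.0033,0.02,0,0,0,0.62],[0,0,0.025,0,0,0,0.62],[0,0,0.015,0,0,0,0.62],[0,0,0.01,0,0,0,0.62],[0,0,0.005,0,0,0,0.62],[0,0,0,0,0,0,0.62],[0,0,0,0,0,0,0.62]]]'; python3 -c "
from h import *
need(.4795,-.1662,.0135,-14.5)"
```

```text
t: 32.45
tcp_pos: [0.483, -0.1682, 0.0197]
tool_rot: [0.791, 0.612, 0.0, 0.0]
force: [0.5, -0.6, 0.4]
finger_gap: 0.62
gripper_force: 0.0
t 32.45 tcp [ 0.483  -0.1682  0.0197] yaw -14.6 tilt [ 0.0007 -0.0005] turn units -0.01 q6 -0.3 shift units [ 0.0013 -0.0049  0.0077] mm [ 1.  -3.9  6.2] F [ 0.5 -0.6  0.4] gap 0.62 gf 0.0
```

```bash
python3 -m pendant '[[[0.0013,-0.0049,0,0,0,0,0.62],[0,0,0.004,0,0,0,0.62],[0,0,0.003,0,0,0,0.62],[0,0,0,0,0,0,0.62],[0,0,0,0,0,0,0.45],[0,0,0,0,0,0,0.35],[0,0,0,0,0,0,0.35],[0,0,0,0,0,0,0.35],[0,0,0,0,0,0,0.35],[0,0,0,0,0,0,0.35]]]' 30; python3 -c "
from h import *
need(.4795,-.1662,.0135,-14.5)"
```

```text
t: 33.45
tcp_pos: [0.4792, -0.166, 0.0136]
tool_rot: [0.791, 0.612, 0.0, 0.0]
force: [-0.7, -0.2, 1.6]
finger_gap: 0.456
gripper_force: 30.6
t 33.45 tcp [ 0.4792 -0.166   0.0136] yaw -14.6 tilt [ 0.0001 -0.    ] turn units -0.01 q6 -0.3 shift units [-0.0001  0.0004  0.0002] mm [-0.1  0.3  0.1] F [-0.7 -0.2  1.6] gap 0.456 gf 30.6
```

```bash
python3 -m pendant '[[[0,0,-0.01,0,0,0,0.35],[0,0,-0.03,0,0,0,0.35],[0,0,-0.03,0,0,0,0.35],[0,0,-0.02,0,0,0,0.35],[0,0,0,0,0,0,0.35],[0,0,0,0,0,0,0.35]]]'
python3 - <<'E'
from h import *
from station import eyes
p=dict(np.load("top6.npz"));C=cloud(p)
m=np.zeros((400,640),np.uint8);m[195:255,398:460]=p["pixels"][195:255,398:460].max(2)>150
v,u=np.nonzero(m);P=np.array([ray(p,a,b,.026)[:2] for a,b in zip(u,v)]);print(len(P),*rect(P),P.mean(0))
need(*(rect(P)[0]/1000),.05,-14.6)
p=eyes.snapshot("side");cv2.imwrite("pics/side8.png",cv2.resize(p["pixels"][180:330,250:400,::-1],None,fx=4,fy=4,interpolation=2))
E
```

```text
t: 34.05
tcp_pos: [0.4792, -0.1661, 0.0857]
tool_rot: [0.791, 0.612, 0.0, 0.0]
force: [0.1, 0.2, -0.8]
finger_gap: 0.459
gripper_force: 30.7
1663 [ 491.7 -287. ] [118.6 118.5] 88.6 [ 0.49112853 -0.28696687]
t 34.05 tcp [ 0.4792 -0.1661  0.0857] yaw -14.6 tilt [ 0.0005 -0.0003] turn units 0.0 q6 -0.3 shift units [-0.1424  0.0532  0.0447] mm [-113.9   42.6   35.8] F [ 0.1  0.2 -0.8] gap 0.459 gf 30.7
```

View pics/side8.png

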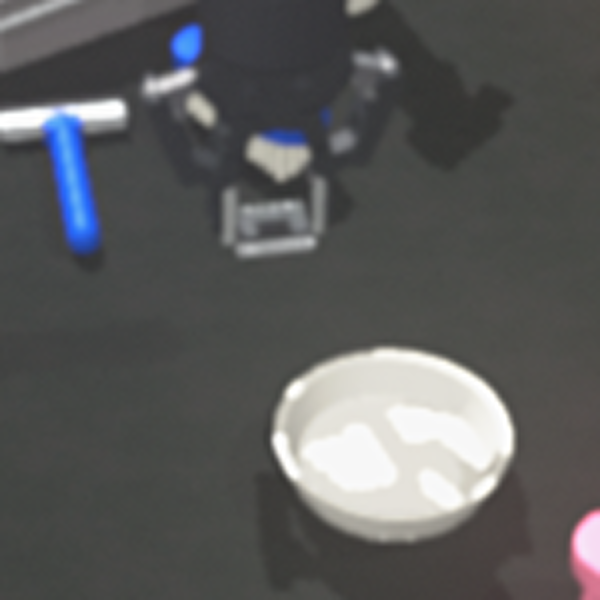

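The blade is held level between the pads (crop (275,225)). I'll move over the dish centre and lower to about 12 mm above its floor.

```bash
python3 -m pendant '[[[-0.0142,0.0053,0,0,0,0,0.35],[-0.0285,0.0106,0,0,0,0,0.35],[-0.0285,0.0106,0,0,0,0,0.35],[-0.0285,0.0106,0,0,0,0,0.35],[-0.0285,0.0106,0,0,0,0,0.35],[-0.0142,0.0053,0,0,0,0,0.35],[0,0,0.015,0,0,0,0.35],[0,0,0.025,0,0,0,0.35],[0,0,0.02,0,0,0,0.35],[0,0,0.01,0,0,0,0.35],[0,0,0,0,0,0,0.35],[0,0,0,0,0,0,0.35]]]'; python3 -c "
from h import *
need(.4916,-.2874,.0195,-14.6)"
```

```text
t: 35.3
tcp_pos: [0.4915, -0.2863, 0.0293]
tool_rot: [0.791, 0.612, -0.0, -0.0]
force: [-0.5, -0.5, -0.7]
finger_gap: 0.456
gripper_force: 30.6
t 35.3 tcp [ 0.4915 -0.2863  0.0293] yaw -14.6 tilt [-0.0006  0.0006] turn units 0.01 q6 -0.47 shift units [-0.0013  0.0005  0.0123] mm [-1.   0.4  9.8] F [-0.5 -0.5 -0.7] gap 0.456 gf 30.6
```

Lower the last 10 mm at 10–20 mm/s.

```bash
python3 -m pendant '[[[-0.0013,0.0005,0.0025,0,0,0,0.35],[0,0,0.0025,0,0,0,0.35],[0,0,0.002,0,0,0,0.35],[0,0,0.0015,0,0,0,0.35],[0,0,0.0013,0,0,0,0.35],[0,0,0.0013,0,0,0,0.35],[0,0,0.0012,0,0,0,0.35],[0,0,0,0,0,0,0.35]]]'; python3 -c "
from h import *
need(.4916,-.2874,.0186,-14.6)"
```

```text
t: 36.1
tcp_pos: [0.4916, -0.288, 0.0196]
tool_rot: [0.791, 0.612, -0.0, -0.0]
force: [0.4, -0.9, -1.2]
finger_gap: 0.453
gripper_force: 30.6
t 36.1 tcp [ 0.4916 -0.288   0.0196] yaw -14.6 tilt [-0.0002  0.0002] turn units 0.0 q6 -0.47 shift units [ 0.0008 -0.0002  0.0012] mm [ 0.6 -0.1  1. ] F [ 0.4 -0.9 -1.2] gap 0.453 gf 30.6
```

```bash
python3 -m pendant '[[[0,0,0.0006,0,0,0,0.35],[0,0,0.0006,0,0,0,0.35],[0,0,0,0,0,0,0.35]]]'; python3 -m pendant '[[[0,0,0,0,0,0,0.48],[0,0,0,0,0,0,0.5],[0,0,0,0,0,0,0.53],[0,0,0,0,0,0,0.55],[0,0,0,0,0,0,0.55],[0,0,-0.005,0,0,0,0.55],[0,0,-0.015,0,0,0,0.55],[0,0,-0.03,0,0,0,0.55],[0,0,-0.05,0,0,0,0.55],[0,0,-0.05,0,0,0,0.55],[0,0,-0.05,0,0,0,0.55],[0,0.04,-0.05,0,0,0,0.55],[0,-0.05,0,0,0,0,0.55],[0,-0.05,0,0,0,0,0.55],[0.05,0,0,0,0,0,0.55],[0.05,0,0,0,0,0,0.55],[0.05,0,0,0,0,0,0.55],[0.05,0,0,0,0,0,0.55],[0,0,0,0,0,0,0.55]]]'
python3 - <<'E'
from h import *
from station import eyes
need(.5,0,.2,-14.6)
t=eyes.snapshot("top");s=eyes.snapshot("side");C=cloud(t)
cv2.imwrite("pics/fin.png",np.vstack([t["pixels"][90:290,120:520,::-1].repeat(2,0).repeat(2,1)[:,:800],]))
cv2.imwrite("pics/fin2.png",cv2.resize(s["pixels"][100:350,180:480,::-1],None,fx=2,fy=2,interpolation=2))
E
```

```text
t: 36.4
tcp_pos: [0.4917, -0.2881, 0.0187]
tool_rot: [0.791, 0.612, 0.0, -0.0]
force: [-0.9, -0.5, -0.8]
finger_gap: 0.455
gripper_force: 30.7
t: 38.3
tcp_pos: [0.4845, -0.1166, 0.2187]
tool_rot: [0.79, 0.614, 0.0, -0.001]
force: [-0.3, -0.3, -0.5]
finger_gap: 0.552
gripper_force: 0.0
t 38.3 tcp [ 0.4845 -0.1166  0.2187] yaw -14.3 tilt [0.     0.0015] turn units 0.05 q6 -0.21 shift units [ 0.1459 -0.018   0.0236] mm [116.7 -14.4  18.9] F [-0.3 -0.3 -0.5] gap 0.552 gf 0.0
```

View pics/fin.png

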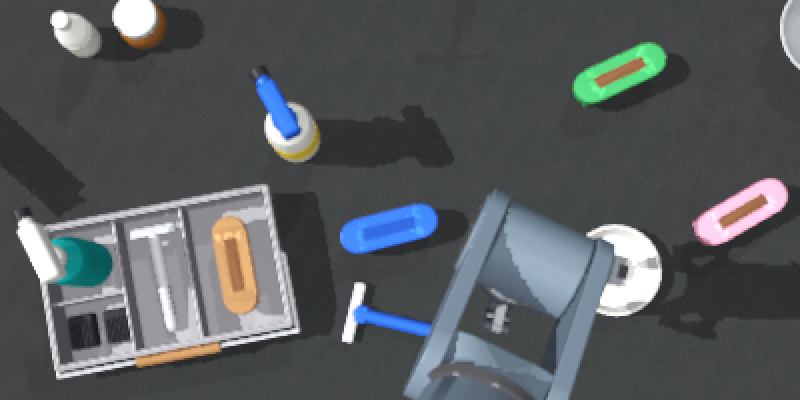

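View pics/fin2.png

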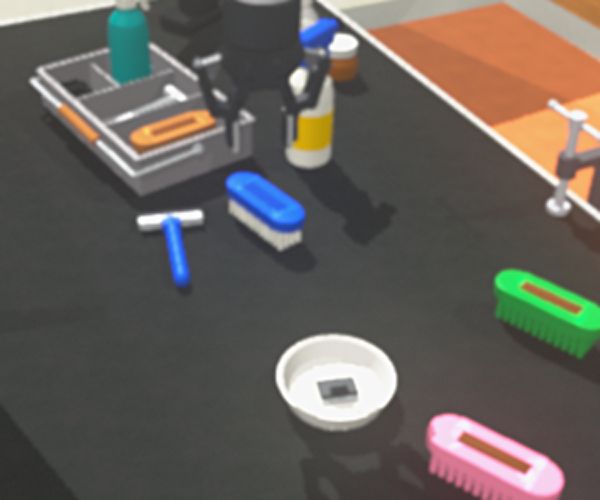

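The final views show every item placed. The brush is at (235,265) and the rake at (160,280), both flat in their bays in the top crop. The teal bottle stands at (85,262), and the blade lies flat in the dish at side crop (337,390). The blue things haven't moved, and the gripper is clear.

```bash
python3 -c "
from station import job
print(job.sign_off())"
```

```text
the job is handed in; nothing more can be done
None
```

The job is handed in at about 38 s of the 128 s allowed: the brush and rake lie flat in their bays, the teal bottle stands in its cell, the clipper blade lies flat in the dish, and the final camera views show the blue household things where they were.

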